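# Serve the round roll with the tongs

### The job

Take the kitchen tongs from their wooden rest by their arms, close them gently on the small round bread roll on the board and lift it off. Carry it with the tongs to the empty plate and finish still holding it in the air above the middle of the plate, about 10 cm up and steady, ready to be served: do not put it down or let go. Do not touch the roll with anything but the tongs, and leave the long roll, the bagel, the mug, the cup, the sugar pot and the spoon where they are.

Things in the scene. Friction and masses are not known exactly. Their poses are not given: they have to be found in the camera images.
- tongs: steel kitchen tongs, 238 mm from rivet to tips, about 110 g, lying level on the rest. Two channel arms, 22 mm high, 6 mm thick, on an upright rivet. This body is the left arm (+y); origin on the rivet axis at the underside (24 mm above the table at the start). z up; x from rivet to tips, the centre line while fully open (each arm then leans 0.16 rad from x)
- tongs_jaw (a joint): hinge of the right arm against the left: 0 = fully open, grows as the arms are squeezed; 0.13 rad with the tips on the round roll, 0.30 rad nearly shut (stop). A spring opens it: squeezing at tongs_grip takes 5 N at first and 8 N with the tips on the roll
- tongs_grip (a point): place to grip across both arms: on the centre line of the open tongs, 105 mm from the rivet, at mid height (11 mm above the underside). Width over the arms there: 52 mm open, about 38 mm with the tips on the round roll. The rest leaves 50 mm free either way along the arms, and beside them the fingers have room down to the table
- tip_left (a point): middle of the inner face of the left tip plate (50 mm long, 26 mm high, 3 mm thick), 209 mm from the rivet along x; fixed to the left arm. Fully open the tips stand 73 mm apart; over their outsides the tips measure about 80 mm
- tip_right (a point): the same point on the right tip plate; fixed to the right arm. The point midway between the two tip points is where the item goes
- tong_rest: dark wooden tong rest, fixed: a foot strip 26 mm wide and 8 mm high, with two notched uprights that carry the arms at 24 mm, their ends 31 mm high; origin under its middle, x along the tongs. The uprights stand 82 mm behind and 58 mm ahead of the origin, and are 60 and 100 mm wide
- roll: the small round bread roll, 48 mm in diameter (widest from 14 to 26 mm up) and 42 mm high, about 45 g, standing on the board; origin at the centre of its underside. It is crushed by more than about 30 N on each side; every newton squeezed at tongs_grip beyond the spring's 8 N puts half a newton on each side of it
- roll_center (a point): point in the middle of the round roll, 21 mm above its underside
- long_roll: a long bread roll, 100 x 43 x 44 mm, on the board (bystander); origin under its middle, x along its length
- bagel: a bagel, a ring 76 mm across and 29 mm high, on the board (bystander); origin under its middle
- board: wooden bread board, fixed, 130 mm (x) by 340 mm (y) and 22 mm thick, with a short handle at its +y end; origin under its middle. The three breads stand in a row along its y axis, about 105 mm apart, in any order
- plate: white empty plate, fixed, 160 mm in diameter, rim 18 mm high; origin under its middle
- mug: mug, 76 mm in diameter and 85 mm high, its handle to its own +y side (bystander)
- cup: small white cup, 66 mm across the rim and 55 mm high (bystander)
- sugar_pot: glass sugar pot with a steel lid, 78 mm in diameter and 76 mm high (bystander)
- spoon: steel spoon, 140 mm long, lying flat on the table at the left (bystander)
Things that resemble listed ones, but are neither listed nor needed, are in the scene too. There is more than one size of the plate; the job needs the smaller.

How it is judged:
By the outcome, as a careful person would: the job done as asked, in the order asked, and still so for the second after the job is handed in, while the arm keeps its last pose, push and grip.
It also fails if it takes over 51 s, if anything falls off the work surface, if the arm or the gripper's body presses on something with over 40 N, if the wrist force passes 120 N, or if a joint passes its speed limit or range.

### The arm

A 7-joint arm with a two-finger parallel gripper is mounted at the origin on the work surface. World frame = base frame: x ahead of the robot, y to its left, z up, the work surface at z = 0. Lengths are in m, angles in rad, forces in N, time in s.
With the tool pointing down it reaches from about 0.4 to 0.85 m from the base axis. Payload 4.5 kg.
Tool frame: the origin (TCP) lies between the finger pads; the fingertips stand 11 mm ahead of it and the grasp point (between the pads) lies 8 mm behind it (r.nose_length is the distance from the TCP to the fingertips, in m); z points along the fingers, y is the line along which they close (so a half turn about z gives the same grasp; the last joint's range is limited). The gripper opens to 88 mm and grips with 3 to 60 N. Pads are 18 mm wide; open, the fingers measure 123 mm over their backs; the gripper's body (75 mm by 187 mm) begins 45 mm behind the grasp point.
Start: joints at [1.249, 0.689, -0.195, 1.565, 0.157, 0.902, -0.215], TCP at [0.218, -0.586, 0.25] pointing down, gripper open.
Joint ranges: [-3.01, 3.01], [-0.46, 2.08], [-1.47, 1.51], [0.13, 2.56], [-1, 4.14], [0.04, 2.09], [-2.66, 2.66]. Speed limits (rad/s): [2.57, 2.57, 3.14, 3.14, 3.14, 3.14, 3.14].

### API

Orientations are given as a unit quaternion [x, y, z, w].
In Python, from plant import get_state, snapshot, camera_model, r gives the robot as it stands.
- The arm moves only by the shell command python3 -m inch 'ROWS' [FORCE]. ROWS is text: rows parted by semicolons, each of 7 numbers parted by spaces: the opening, from -1 (shut) to 1 (fully open), then the shift along the tool's x, y, z in m, then the turn, a rotation vector about the tool's x, y, z in rad. A call has 1 to 20 rows; each row shifts and turns the commanded pose from where the row before left it, along the tool's axes as they then stand; what a row does not reach is not made up. A row lasts 1/12 s, in which the tool goes at most 41.7 mm and 7.16 degrees, less where a joint would pass 70% of its speed; a pose out of reach is approached as far as the arm can. A call is refused whole if a number of a shift passes 0.0417 or a number of a turn 0.125, either way. A call with a gripper value outside its range is refused whole. The fingers move at their own pace and stop on an object; FORCE is the grip in N (left out, the last holds). Time passes only in rows, so rows that do not move let the fingers close. It gives the time, the measured TCP pose, the force, the opening and the grip force at its end, in the units of the state.
- get_state(): the state, without advancing time (a new reading comes with each control period).
- snapshot(name): name is "side" or "top"; returns (picture, depth): 420x560x3 uint8, red, green, blue; 420x560 float32, m along the optical axis (not along the pixel's ray), 0 where there is no reading.
- camera_model(name): a dict with "intrinsics" (3x3 intrinsics, pixels), "view" (4x4, takes a point from world to camera coordinates). Camera axes: x right, y down, z forward; pixel columns grow to the right and rows downward; lengths in m; the calibration is good to about 2 mm. A picture is of the moment at which its call begins. camera_model takes no time and is no camera call.
- r.finish_job(): hands the job in; it is judged then, once.
The state is a dict: "clock": time; "q": joint angles; "qd": joint speeds; "joint_torque": joint torques, N m; "tool_pos": TCP position; "eef_rot": TCP orientation; "contact_force": force on the tool from outside, world axes, zero at the start; "moment": the same for the moment, N m; "opening": opening from 0.0 (shut) to 1.0 (fully open); "finger_force": force on a finger pad.
Only numpy, scipy, OpenCV 4.12 (cv2) and the standard library are available. Lean on these libraries where they do the work, as an engineer would, in place of code of your own. Each camera call takes 0.05 s, during which the arm holds its last target. There are 200 camera calls.

## Working session

There is one attempt and no reset: what is moved stays moved. The work goes in short steps, Python scripts to look and compute and a shell command to move; the robot and the scene stay as the last step left them, time stands still between calls to the robot, and variables do not carry over. Pictures are saved under pics/ and viewed, at most 10 in all, crops included, and the job is handed in when it is done.

```bash
ls; mkdir -p pics; python3 - <<'E'
from plant import get_state, snapshot, camera_model, r
import cv2,numpy as np
s=get_state();print(s)
for n in("top","side"):
    p,d=snapshot(n);cv2.imwrite(f"pics/{n}0.png",p[:,:,::-1]);np.save(f"{n}0.npy",d)
    c=camera_model(n);print(n,c)
E
```

```text
pics
{'clock': 0.0, 'q': array([ 1.24878247,  0.69000121, -0.19453152,  1.56633634,  0.15729103,
        0.9024955 , -0.21512623]), 'qd': array([ 1.24225155e-03, -1.49677605e-03, -3.29745977e-04, -4.77066002e-04,
        3.21905335e-04,  1.48092158e-03,  6.66590311e-05]), 'joint_torque': array([-8.22231850e-04, -5.27561045e+01, -1.26740813e+00, -1.53432012e+01,
       -5.26379887e-02,  6.36747645e-03,  1.74990823e-04]), 'tool_pos': array([ 0.21747368, -0.58529125,  0.24890176]), 'eef_rot': array([ 9.84210070e-01,  1.77001933e-01, -2.19261954e-04, -8.97901251e-04]), 'contact_force': array([-0.0893624 ,  0.83346682,  0.6078287 ]), 'moment': array([ 0.03056651, -0.00319262, -0.01407729]), 'finger_force': 0.0, 'opening': 1.0035269038259322}
top {'intrinsics': array([[383.67168407,   0.        , 275.84104599],
       [  0.        , 383.67168407, 206.23279317],
       [  0.        ,   0.        ,   1.        ]]), 'view': array([[ 0.01266375, -0.99991267, -0.00377981,  0.12918838],
       [-0.97800488, -0.01159904, -0.20825924,  0.47022778],
       [ 0.20819721,  0.00633401, -0.97806636,  1.17786409],
       [ 0.        ,  0.        ,  0.        ,  1.        ]])}
side {'intrinsics': array([[411.70596244,   0.        , 284.44840863],
       [  0.        , 411.70596244, 212.69394385],
       [  0.        ,   0.        ,   1.        ]]), 'view': array([[-0.82282256, -0.56820404,  0.01035408,  0.4593539 ],
       [-0.37848387,  0.53431383, -0.75581657,  0.14412865],
       [ 0.42392571, -0.62582178, -0.65470153,  1.15111376],
       [ 0.        ,  0.        ,  0.        ,  1.        ]])}
```

View pics/top0.png

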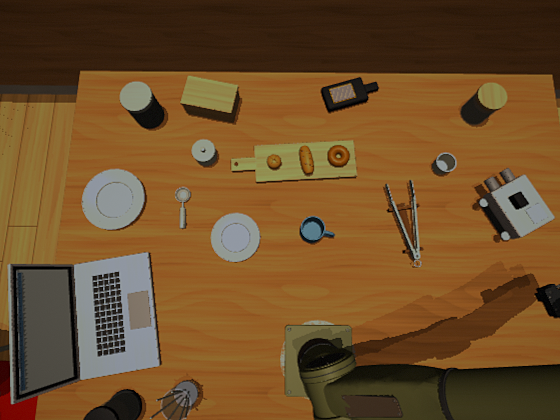

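View pics/side0.png

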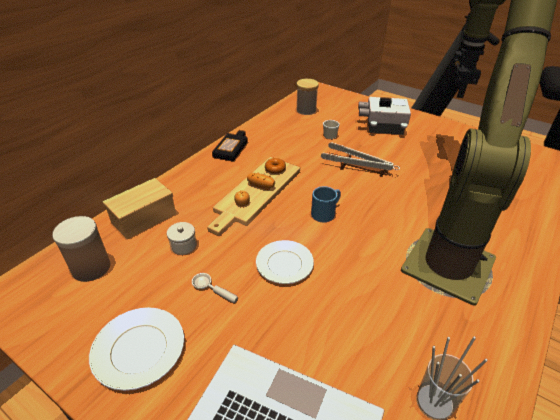

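The top view shows the tongs with the rivet near (417,260) and the tips near (388,185) and (411,182). The round roll is at (274,161) and the small plate at (235,237). The side view shows the same scene.

```bash
cat > h.py <<'E'
import numpy as np,cv2
from plant import get_state, snapshot, camera_model, r
from scipy.spatial.transform import Rotation as R
def ray(n,uv,z):
    c=camera_model(n);K=c["intrinsics"];V=c["view"];Rm=V[:3,:3];t=V[:3,3]
    uv=np.atleast_2d(uv).astype(float);d=np.c_[uv,np.ones(len(uv))]@np.linalg.inv(K).T@Rm
    o=-Rm.T@t;return o+d*((z-o[2])/d[:,2])[:,None]
def pts(n,d):
    v,u=np.mgrid[:420,:560];c=camera_model(n);K=c["intrinsics"];V=c["view"]
    P=np.stack([(u-K[0,2])/K[0,0]*d,(v-K[1,2])/K[1,1]*d,d],-1)
    return (P-V[:3,3])@V[:3,:3]
E
python3 - <<'E'
from h import *
im=cv2.imread("pics/top0.png");d=np.load("top0.npy");P=pts("top",d);hsv=cv2.cvtColor(im,cv2.COLOR_BGR2HSV)
print("table z",np.median(P[200:300,330:370,2]))
# tongs: low saturation
m=np.zeros((420,560),np.uint8);m[172:275,375:432]=1
m&=((hsv[...,1]<90)&(hsv[...,2]>60)).astype(np.uint8)
v,u=np.nonzero(m);W=ray("top",np.c_[u,v],0.046)
np.set_printoptions(precision=3,suppress=True)
for y0 in range(174,272,6):
    row=[(a,b) for a,b in zip(u,v) if b==y0]; print(y0,[int(a) for a,b in row], ray("top",[row[0],row[-1]],.046)[:,:2].ravel() if row else '')
# roll
def obj(name,box,zmin,zmax):
    x0,x1,y0,y1=box;Q=P[y0:y1,x0:x1].reshape(-1,3);k=(Q[:,2]>zmin)&(Q[:,2]<zmax);Q=Q[k];print(name,len(Q),Q.min(0),Q.max(0),(Q.min(0)+Q.max(0))/2,Q.mean(0))
obj("roll",(262,290,148,176),.034,.08)
obj("long",(294,320,140,180),.034,.08)
obj("plate",(205,265,208,266),.007,.03)
obj("mug",(290,340,210,250),.06,.1)
obj("cup",(425,465,145,182),.03,.1)
M=cv2.resize(im[165:280,360:450],None,fx=5,fy=5,interpolation=cv2.INTER_CUBIC)
cv2.imwrite("pics/t1.png",M)
E
```

```text
table z 0.0006957037721044704
174 [] 
180 [411] [ 0.562 -0.304  0.562 -0.304]
186 [387, 388, 412, 413] [ 0.541 -0.225  0.542 -0.309]
192 [389, 390, 413, 414] [ 0.521 -0.23   0.522 -0.311]
198 [391, 392, 413, 414, 415] [ 0.501 -0.236  0.502 -0.313]
204 [392, 393, 394, 412, 414, 415, 416] [ 0.481 -0.238  0.482 -0.315]
210 [395, 396, 397, 412, 413, 414, 415, 416] [ 0.462 -0.246  0.462 -0.313]
216 [397, 398, 399, 413, 415, 416] [ 0.442 -0.252  0.443 -0.312]
222 [400, 401, 402, 413, 415, 416, 417] [ 0.423 -0.26   0.424 -0.314]
228 [402, 403, 404, 413, 414, 415, 416, 417] [ 0.404 -0.265  0.404 -0.313]
234 [405, 406, 407, 414, 416, 417, 418] [ 0.385 -0.274  0.385 -0.315]
240 [407, 408, 409, 415, 416, 417, 418] [ 0.366 -0.279  0.366 -0.314]
246 [410, 411, 412, 415, 417, 418, 419] [ 0.347 -0.287  0.347 -0.316]
252 [412, 413, 414, 415, 416, 417, 418, 419] [ 0.328 -0.292  0.328 -0.314]
258 [414, 415, 416, 417, 418] [ 0.31  -0.298  0.31  -0.31 ]
264 [414, 420, 421] [ 0.291 -0.296  0.291 -0.318]
270 [] 
roll 170 [0.597 0.123 0.038] [0.641 0.166 0.07 ] [0.619 0.145 0.054] [0.616 0.145 0.058]
long 326 [0.579 0.015 0.041] [0.671 0.061 0.07 ] [0.625 0.038 0.055] [0.622 0.039 0.06 ]
plate 1346 [0.295 0.188 0.007] [0.466 0.353 0.025] [0.38  0.271 0.016] [0.373 0.268 0.013]
mug 190 [ 0.357 -0.045  0.06 ] [0.432 0.06  0.091] [0.394 0.008 0.075] [0.394 0.014 0.079]
cup 210 [ 0.589 -0.448  0.03 ] [ 0.653 -0.383  0.063] [ 0.621 -0.415  0.047] [ 0.623 -0.419  0.047]
```

View pics/t1.png

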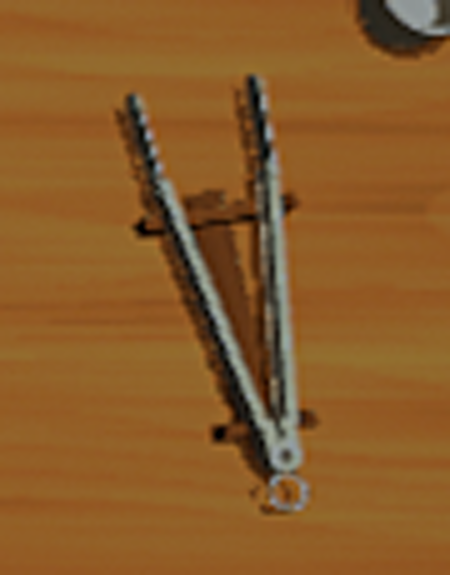

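```bash
python3 - <<'E'
from h import *
np.set_printoptions(precision=4,suppress=True)
f=lambda a:[(a[0]+.5)/5-.5+360,(a[1]+.5)/5-.5+165]
rv,l,rt=ray("top",[f((287,455)),f((133,97)),f((254,77))],.047)
print(rv,l,rt)
a=(l+rt)/2-rv;print("yaw tips",np.arctan2(a[1],a[0]),np.linalg.norm(a),np.linalg.norm(l-rt))
L=ray("top",[f((268,430)),f((170,190))],.046);Rr=ray("top",[f((293,410)),f((273,180))],.046)
yl=np.arctan2(*(L[1]-L[0])[1::-1]);yr=np.arctan2(*(Rr[1]-Rr[0])[1::-1]);print(yl,yr,(yl+yr)/2)
yaw=np.arctan2(a[1],a[0]);ax=np.array([np.cos(yaw),np.sin(yaw),0])
print("grip",rv+.105*ax,"perp",-np.sin(yaw),np.cos(yaw))
s=get_state();Rm=R.from_quat(s["eef_rot"]).as_matrix();print(Rm, "toolx yaw",np.arctan2(Rm[1,0],Rm[0,0]),"y yaw",np.arctan2(Rm[1,1],Rm[0,1]))
E
```

```text
[ 0.3171 -0.307   0.047 ] [ 0.5472 -0.222   0.047 ] [ 0.5615 -0.3012  0.047 ]
yaw tips 0.18907469506236319 0.24156479070883122 0.08048425460406781
0.33516311045132513 0.02233174721875294 0.17874742883503902
grip [ 0.4202 -0.2873  0.047 ] perp -0.18795016088915956 0.9821785667696781
[[ 0.9373  0.3484 -0.0007]
 [ 0.3484 -0.9373  0.0015]
 [-0.0001 -0.0016 -1.    ]] toolx yaw 0.3558922548477971 y yaw -1.2149042475445302
```

The close crop puts the rivet at crop (287,455) and the tips at (133,97) and (254,77). That makes the tongs axis yaw about 0.185 rad. I'll move above the grip point, about 112 mm from the rivet.

```bash
python3 -m inch '1 .022 -.021 0 0 0 .085;1 .022 -.021 0 0 0 .085;1 .022 -.022 0 0 0 0;1 .022 -.022 0 0 0 0;1 .022 -.022 0 0 0 0;1 .022 -.022 0 0 0 0;1 .022 -.022 0 0 0 0;1 .022 -.022 0 0 0 0;1 .022 -.022 0 0 0 0;1 .022 -.022 0 0 0 0;1 .015 -.018 .02 0 0 0;1 .01 -.01 .03 0 0 0;1 0 0 .03 0 0 0;1 0 0 .03 0 0 0;1 0 0 .02 0 0 0;1 0 0 0 0 0 0;1 0 0 0 0 0 0'; python3 - <<'E'
from h import *
np.set_printoptions(precision=4,suppress=True)
s=get_state();Rm=R.from_quat(s["eef_rot"]);print(s["tool_pos"],np.arctan2(*Rm.as_matrix()[1::-1,0]))
g=np.array([.3171+.112*np.cos(.185),-.307+.112*np.sin(.185),.026]);print(g,"tool delta",Rm.inv().apply(g-s["tool_pos"]))
p,d=snapshot("top");cv2.imwrite("pics/t2.png",cv2.resize(p[150:290,330:470,::-1],None,fx=4,fy=4))
E
```

```text
clock: 1.52
tool_pos: [0.4059, -0.2943, 0.1191]
eef_rot: [0.996, 0.093, -0.001, -0.001]
contact_force: [0.7, -0.3, -0.2]
opening: 1.0
finger_force: 0.0
[ 0.4059 -0.2943  0.1191] 0.18604823749237806
[ 0.4272 -0.2864  0.026 ] tool delta [ 0.0226 -0.0037  0.0931]
```

View pics/t2.png

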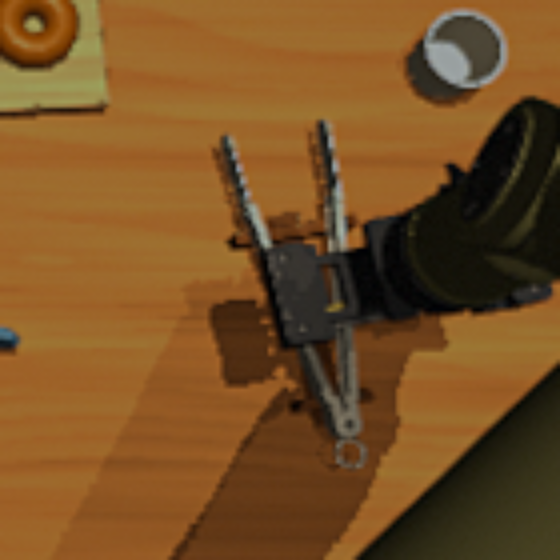

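The gripper is above the tongs with its closing line across them, and the tongs haven't moved. I'll descend and close softly.

```bash
python3 -m inch '1 .0115 -.002 .012 0 0 0;1 .011 -.0017 .015 0 0 0;1 0 0 .018 0 0 0;1 0 0 .018 0 0 0;1 0 0 .015 0 0 0;1 0 0 .015 0 0 0;1 0 0 0 0 0 0;1 0 0 0 0 0 0' 6 && python3 - <<'E'
from h import *
s=get_state();print(s["tool_pos"],s["contact_force"])
E
python3 -m inch '.4 0 0 0 0 0 0;.3 0 0 0 0 0 0;.25 0 0 0 0 0 0;.22 0 0 0 0 0 0;.2 0 0 0 0 0 0;.2 0 0 0 0 0 0;.2 0 0 0 0 0 0;.2 0 0 0 0 0 0' 8
```

```text
clock: 2.23
tool_pos: [0.4285, -0.2875, 0.0277]
eef_rot: [0.996, 0.093, 0.001, 0.0]
contact_force: [-1.8, 0.5, 0.6]
opening: 0.999
finger_force: 0.0
[ 0.4284699  -0.28748855  0.02772706] [-1.81459888  0.47473328  0.56834617]
clock: 2.9
tool_pos: [0.4283, -0.2872, 0.0271]
eef_rot: [0.996, 0.093, 0.0, 0.0]
contact_force: [0.6, -0.3, 5.6]
opening: 0.594
finger_force: 6.6
```

```bash
python3 -m inch '.15 0 0 0 0 0 0;.1 0 0 0 0 0 0;.1 0 0 0 0 0 0;.1 0 0 0 0 0 0;.1 0 0 0 0 0 0' 20; python3 -m inch '.1 0 0 -.005 0 0 0;.1 0 0 -.01 0 0 0;.1 0 0 -.01 0 0 0;.1 0 0 -.015 0 0 0;.1 0 0 -.015 0 0 0;.1 0 0 -.015 0 0 0;.1 0 0 -.015 0 0 0;.1 0 0 -.015 0 0 0;.1 0 0 0 0 0 0;.1 0 0 0 0 0 0;.1 0 0 0 0 0 0';python3 - <<'E'
from h import *
for n in("top","side"):
    p,d=snapshot(n);cv2.imwrite(f"pics/{n}3.png",p[:,:,::-1]);np.save(f"{n}3.npy",d)
a=cv2.imread("pics/side3.png")[90:240,270:470];b=cv2.imread("pics/top3.png")[150:290,330:470]
cv2.imwrite("pics/c3.png",np.hstack([cv2.resize(a,(460,345)),cv2.resize(b,(340,345))]))
E
```

```text
clock: 3.32
tool_pos: [0.4284, -0.2872, 0.0271]
eef_rot: [0.996, 0.093, 0.001, 0.0]
contact_force: [-0.3, -0.1, 5.9]
opening: 0.553
finger_force: 7.4
clock: 4.23
tool_pos: [0.4275, -0.2868, 0.1265]
eef_rot: [0.996, 0.093, -0.0, -0.0]
contact_force: [0.5, -0.5, -2.3]
opening: 0.551
finger_force: 5.4
```

View pics/c3.png

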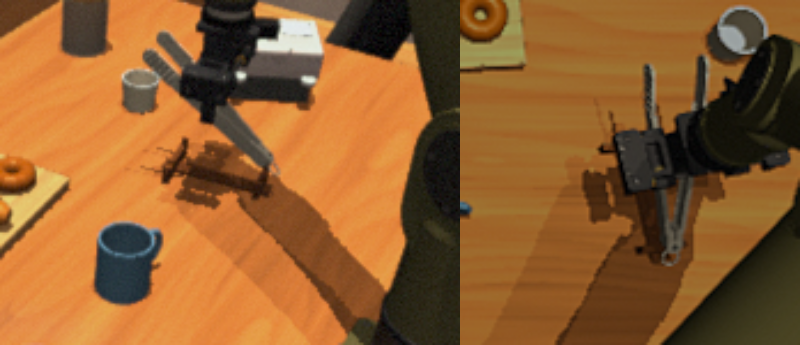

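The tongs are lifted, but in the side view the tips (about 339,110) look pitched up relative to the rivet (about 387,160). I'll measure the tilt.

```bash
python3 - <<'E'
from h import *
np.set_printoptions(precision=3,suppress=True)
for n,box in(("top",(380,430,165,270)),("side",(325,400,95,170))):
    im=cv2.imread(f"pics/{n}3.png");P=pts(n,np.load(f"{n}3.npy"));hsv=cv2.cvtColor(im,cv2.COLOR_BGR2HSV)
    x0,x1,y0,y1=box;Q=P[y0:y1,x0:x1].reshape(-1,3);h=hsv[y0:y1,x0:x1].reshape(-1,3)
    k=(h[:,1]<110)&(h[:,2]>50)&(Q[:,2]>.05)&(Q[:,2]<.25);Q=Q[k]
    yaw=.186;o=get_state()["tool_pos"];s=(Q-o)@[np.cos(yaw),np.sin(yaw),0];t=(Q-o)@[-np.sin(yaw),np.cos(yaw),0]
    for a in np.arange(-.16,.16,.02):
        m=(s>=a)&(s<a+.02)&(abs(t)<.06)
        if m.sum()>2:print(n,round(a,2),m.sum(),"z",np.percentile(Q[m,2],[10,50,90]),"t",t[m].min(),t[m].max())
E
```

```text
top -0.12 8 z [0.051 0.061 0.065] t -0.0054014130786674205 0.013168499946951451
top -0.1 42 z [0.067 0.073 0.079] t -0.008746162900646944 0.01161156026255009
top -0.08 48 z [0.071 0.083 0.094] t -0.011219236477083687 0.015784173940394657
top -0.06 38 z [0.076 0.102 0.112] t -0.015462821666267767 0.01946482834816936
top -0.04 36 z [0.091 0.116 0.129] t -0.018501391045422907 0.045251700419009895
top -0.02 7 z [0.103 0.205 0.224] t -0.015309620700120746 0.05442545845678999
top -0.0 5 z [0.205 0.221 0.224] t 0.042919137637200885 0.052836386469003765
top 0.02 9 z [0.201 0.203 0.222] t 0.039502516732604166 0.05927992637214719
top 0.04 23 z [0.158 0.178 0.187] t -0.030325868100515022 0.03572592281445767
top 0.06 26 z [0.174 0.193 0.203] t -0.02888286487289473 0.03588046376633926
top 0.08 16 z [0.195 0.212 0.217] t 0.03274878153029556 0.0368602362055482
top 0.1 5 z [0.205 0.21  0.214] t -0.029883999140712752 0.03533125187195677
side -0.1 40 z [0.056 0.066 0.075] t -0.003736224673952012 0.015060597162989513
side -0.08 60 z [0.063 0.078 0.087] t -0.01877557695549499 0.018329702284695076
side -0.06 64 z [0.079 0.092 0.103] t -0.01878474510205235 0.019627497257705573
side -0.04 76 z [0.095 0.108 0.124] t -0.025430032405746844 0.04094471025886146
side -0.02 49 z [0.107 0.115 0.128] t -0.02742292385905058 0.025995448114127736
side -0.0 6 z [0.133 0.141 0.223] t 0.024030772367318487 0.05713652814589552
side 0.02 14 z [0.136 0.142 0.199] t 0.020459045386005265 0.05626911243895045
side 0.04 33 z [0.164 0.175 0.184] t -0.03417235446867207 0.03581773548449975
side 0.06 91 z [0.169 0.182 0.196] t -0.036376452354036866 0.03771759800874279
side 0.08 87 z [0.185 0.198 0.21 ] t -0.036437903720879745 0.037154802771720445
side 0.1 25 z [0.195 0.202 0.21 ] t -0.0348371670290525 0.035897524451293975
```

They slipped to about 0.6 rad tips-up, so the centre of mass lies nearer the rivet than my grip. I'll lower them onto the rest, which should level them, then re-grip further back.

```bash
python3 -m inch '.1 0 0 .01 0 0 0;.1 0 0 .01 0 0 0;.1 0 0 .01 0 0 0;.1 0 0 .008 0 0 0;.1 0 0 .006 0 0 0;.1 0 0 .006 0 0 0;.1 0 0 .006 0 0 0;.1 0 0 .006 0 0 0;.1 0 0 .006 0 0 0;.1 0 0 .006 0 0 0;.1 0 0 .006 0 0 0;.1 0 0 .006 0 0 0;.1 0 0 .005 0 0 0;.1 0 0 .004 0 0 0;.1 0 0 .002 0 0 0;.1 0 0 .001 0 0 0;.1 0 0 0 0 0 0;.1 0 0 0 0 0 0'; cat > look.py <<'E'
from h import *
import sys
np.set_printoptions(precision=3,suppress=True)
tag=sys.argv[1]
s0=get_state();o=s0["tool_pos"];x=R.from_quat(s0["eef_rot"]).as_matrix()[:,0];x[2]=0;x/=np.linalg.norm(x);y=np.array([-x[1],x[0],0])
print(o,"yaw",np.arctan2(x[1],x[0]))
for n in("top","side"):
    p,d=snapshot(n);cv2.imwrite(f"pics/{n}{tag}.png",p[:,:,::-1]);np.save(f"{n}{tag}.npy",d)
    hsv=cv2.cvtColor(p,cv2.COLOR_RGB2HSV).reshape(-1,3);Q=pts(n,d).reshape(-1,3)
    s=(Q-o)@x;t=(Q-o)@y
    k=(hsv[:,1]<110)&(hsv[:,2]>50)&(Q[:,2]>.02)&(Q[:,2]<o[2]+.1)&(abs(t)<.05)
    for a in np.arange(-.16,.16,.02):
        m=k&(s>=a)&(s<a+.02)
        if m.sum()>2:print(n,round(a,2),m.sum(),"z",np.percentile(Q[m,2],[10,50,90]),"t",np.array([t[m].min(),t[m].max()]))
E
python3 look.py 4
```

```text
clock: 5.83
tool_pos: [0.4278, -0.287, 0.0288]
eef_rot: [0.996, 0.093, -0.0, 0.0]
contact_force: [-0.4, 0.6, -0.3]
opening: 0.551
finger_force: 5.5
[ 0.428 -0.287  0.029] yaw 0.18568677724096921
top -0.14 7 z [0.038 0.04  0.044] t [0.003 0.015]
top -0.12 37 z [0.044 0.047 0.049] t [-0.007  0.012]
top -0.1 46 z [0.027 0.046 0.049] t [-0.019  0.015]
top -0.08 39 z [0.026 0.045 0.048] t [-0.014  0.019]
top -0.06 33 z [0.027 0.045 0.049] t [-0.015  0.019]
top -0.04 29 z [0.027 0.044 0.049] t [-0.018  0.05 ]
top -0.02 5 z [0.113 0.123 0.126] t [0.043 0.05 ]
top -0.0 5 z [0.105 0.123 0.125] t [0.043 0.049]
top 0.04 21 z [0.029 0.048 0.05 ] t [-0.029  0.032]
top 0.06 35 z [0.027 0.046 0.051] t [-0.032  0.035]
top 0.08 12 z [0.044 0.048 0.054] t [-0.03   0.034]
top 0.1 12 z [0.046 0.05  0.052] t [-0.034  0.037]
top 0.12 10 z [0.044 0.05  0.051] t [-0.032  0.035]
side -0.14 3 z [0.033 0.036 0.036] t [-0.006  0.007]
side -0.12 42 z [0.027 0.041 0.046] t [-0.005  0.015]
side -0.1 49 z [0.027 0.039 0.045] t [-0.014  0.016]
side -0.08 50 z [0.029 0.038 0.045] t [-0.02  0.02]
side -0.06 56 z [0.027 0.037 0.046] t [-0.026  0.021]
side -0.04 69 z [0.028 0.038 0.059] t [-0.023  0.028]
side -0.02 16 z [0.026 0.034 0.04 ] t [-0.025  0.028]
side -0.0 6 z [0.028 0.034 0.039] t [0.022 0.028]
side 0.02 24 z [0.027 0.035 0.041] t [0.02  0.047]
side 0.04 30 z [0.029 0.037 0.046] t [0.022 0.034]
side 0.06 54 z [0.028 0.039 0.047] t [-0.035  0.038]
side 0.08 57 z [0.029 0.037 0.047] t [-0.036  0.038]
side 0.1 56 z [0.03  0.039 0.047] t [-0.037  0.042]
side 0.12 34 z [0.029 0.037 0.047] t [-0.041  0.038]
```

Level again, with the rivet still about 112 mm behind the TCP. I'll open, shift back 14 mm, re-grip and lift a little, slowly.

```bash
python3 -m inch '.5 0 0 0 0 0 0;.6 0 0 0 0 0 0;.6 0 0 0 0 0 0;.6 -.007 0 .001 0 0 0;.6 -.007 0 0 0 0 0;.6 0 0 0 0 0 0;.2 0 0 0 0 0 0;.1 0 0 0 0 0 0;.05 0 0 0 0 0 0;.05 0 0 0 0 0 0;.05 0 0 0 0 0 0;.05 0 0 0 0 0 0' 20; python3 -m inch '.05 0 0 -.002 0 0 0;.05 0 0 -.003 0 0 0;.05 0 0 -.005 0 0 0;.05 0 0 -.005 0 0 0;.05 0 0 -.005 0 0 0;.05 0 0 -.005 0 0 0;.05 0 0 -.005 0 0 0;.05 0 0 -.003 0 0 0;.05 0 0 -.002 0 0 0;.05 0 0 0 0 0 0'; python3 look.py 5
```

```text
clock: 6.93
tool_pos: [0.4145, -0.2895, 0.0278]
eef_rot: [0.996, 0.093, 0.0, 0.0]
contact_force: [-0.2, 0.4, 0.4]
opening: 0.528
finger_force: 6.2
clock: 7.77
tool_pos: [0.4144, -0.2897, 0.0632]
eef_rot: [0.996, 0.093, 0.0, 0.0]
contact_force: [-0.4, 0.2, -0.9]
opening: 0.524
finger_force: 5.9
[ 0.414 -0.29   0.063] yaw 0.1857556923552395
top -0.14 7 z [0.069 0.072 0.074] t [-0.01   0.013]
top -0.12 24 z [0.07  0.08  0.083] t [-0.009  0.011]
top -0.1 41 z [0.078 0.082 0.084] t [-0.008  0.013]
top -0.08 41 z [0.064 0.081 0.084] t [-0.012  0.017]
top -0.06 37 z [0.06  0.08  0.084] t [-0.013  0.018]
top -0.04 27 z [0.06  0.081 0.104] t [-0.016  0.049]
top -0.0 6 z [0.141 0.143 0.159] t [0.043 0.05 ]
top 0.04 25 z [0.06  0.082 0.084] t [-0.027  0.033]
top 0.06 36 z [0.062 0.082 0.085] t [-0.049  0.034]
top 0.08 23 z [0.079 0.082 0.085] t [-0.032  0.036]
top 0.1 13 z [0.081 0.084 0.087] t [-0.033  0.036]
top 0.12 14 z [0.082 0.085 0.087] t [-0.033  0.039]
top 0.14 4 z [0.081 0.082 0.082] t [-0.032  0.037]
side -0.12 15 z [0.065 0.074 0.08 ] t [-0.001  0.012]
side -0.1 45 z [0.062 0.075 0.081] t [-0.007  0.015]
side -0.08 48 z [0.063 0.074 0.081] t [-0.017  0.017]
side -0.06 52 z [0.066 0.071 0.079] t [-0.018  0.022]
side -0.04 57 z [0.063 0.071 0.08 ] t [-0.023  0.022]
side -0.02 20 z [0.06  0.068 0.074] t [-0.019  0.026]
side -0.0 8 z [0.06  0.068 0.075] t [0.021 0.028]
side 0.02 24 z [0.062 0.071 0.077] t [0.017 0.049]
side 0.04 33 z [0.06  0.07  0.079] t [0.021 0.032]
side 0.06 59 z [0.062 0.072 0.081] t [-0.034  0.036]
side 0.08 56 z [0.063 0.073 0.08 ] t [-0.039  0.038]
side 0.1 62 z [0.062 0.071 0.081] t [-0.038  0.04 ]
side 0.12 59 z [0.062 0.072 0.081] t [-0.038  0.039]
side 0.14 22 z [0.064 0.071 0.079] t [-0.038  0.037]
```

The tongs are level and firm, with the tips about symmetric. I'll raise them, turn the yaw to 0 and carry them towards the roll.

```bash
python3 -m inch '.05 0 0 -.002 0 0 .0155;.05 0 0 -.004 0 0 .0155;.05 0 0 -.006 0 0 .0155;.05 0 0 -.008 0 0 .0155;.05 0 0 -.008 0 0 .0155;.05 0 0 -.008 0 0 .0155;.05 0 0 -.008 0 0 .0155;.05 0 0 -.008 0 0 .0155;.05 0 0 -.008 0 0 .0155;.05 0 0 -.008 0 0 .0155;.05 0 0 -.006 0 0 .0155;.05 0 0 -.004 0 0 .0155' && python3 -m inch '.05 0 -.005 0 0 0 0;.05 0 -.01 0 0 0 0;.05 .001 -.015 0 0 0 0;.05 .003 -.02 0 0 0 0;.05 .006 -.027 0 0 0 0;.05 .007 -.027 0 0 0 0;.05 .007 -.027 0 0 0 0;.05 .007 -.027 0 0 0 0;.05 .007 -.027 0 0 0 0;.05 .007 -.027 0 0 0 0;.05 .007 -.027 0 0 0 0;.05 .007 -.027 0 0 0 0;.05 .007 -.027 0 0 0 0;.05 .007 -.027 0 0 0 0;.05 .007 -.027 0 0 0 0;.05 .006 -.027 0 0 0 0;.05 .003 -.02 0 0 0 0;.05 .002 -.015 0 0 0 0;.05 0 -.01 0 0 0 0;.05 0 -.005 0 0 0 0'; python3 -m inch '.05 0 0 0 0 0 0;.05 0 0 0 0 0 0;.05 0 0 0 0 0 0'; python3 look.py 6; python3 -c "
import cv2,numpy as np
a=cv2.imread('pics/top6.png')[125:235,215:355];b=cv2.imread('pics/side6.png')[110:260,190:390]
cv2.imwrite('pics/c6.png',np.hstack([cv2.resize(a,(420,330)),cv2.resize(b,(380,330))]))"
```

```text
clock: 8.87
tool_pos: [0.4144, -0.2897, 0.1417]
eef_rot: [1.0, -0.001, 0.0, 0.0]
contact_force: [-0.7, -0.7, -0.5]
opening: 0.525
finger_force: 5.9
clock: 10.53
tool_pos: [0.5041, 0.1367, 0.1402]
eef_rot: [1.0, 0.001, -0.001, -0.0]
contact_force: [-0.2, 0.3, -1.1]
opening: 0.528
finger_force: 5.9
clock: 10.78
tool_pos: [0.505, 0.1328, 0.1407]
eef_rot: [1.0, -0.001, -0.0, 0.001]
contact_force: [-0.4, -0.4, -1.2]
opening: 0.527
finger_force: 5.9
[0.505 0.133 0.141] yaw -0.0021833555359676397
side -0.14 9 z [0.147 0.148 0.15 ] t [-0.008  0.015]
side -0.12 38 z [0.141 0.15  0.157] t [-0.01   0.013]
side -0.1 63 z [0.143 0.156 0.16 ] t [-0.008  0.012]
side -0.08 69 z [0.141 0.152 0.159] t [-0.014  0.017]
side -0.06 71 z [0.141 0.149 0.159] t [-0.018  0.019]
side -0.04 103 z [0.14  0.151 0.212] t [-0.027  0.049]
side -0.02 78 z [0.139 0.151 0.16 ] t [-0.033  0.049]
side -0.0 22 z [0.139 0.142 0.159] t [-0.025  0.046]
side 0.04 4 z [0.137 0.139 0.142] t [0.028 0.032]
side 0.06 7 z [0.137 0.14  0.142] t [0.029 0.034]
side 0.08 37 z [0.141 0.151 0.161] t [-0.031  0.038]
side 0.1 50 z [0.143 0.154 0.162] t [-0.036  0.039]
side 0.12 67 z [0.142 0.152 0.161] t [-0.037  0.038]
side 0.14 21 z [0.142 0.149 0.157] t [-0.036  0.038]
```

View pics/c6.png

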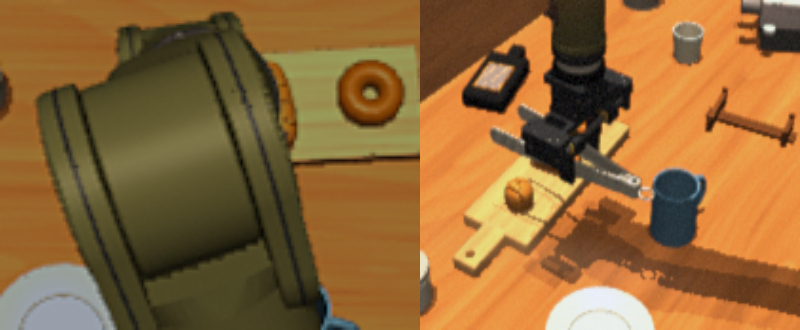

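The top view is covered by the arm. The side view shows the level tongs above the board and the roll clear at about (241,199). I'll refine the roll's position from both views.

```bash
python3 - <<'E'
from h import *
np.set_printoptions(precision=4,suppress=True)
for n,f,b in(("top","top0",(262,290,148,176)),("side","side6",(228,258,184,214))):
    im=cv2.imread(f"pics/{f}.png");P=pts(n,np.load(f"{f}.npy"));x0,x1,y0,y1=b
    m=np.zeros((420,560),bool);m[y0:y1,x0:x1]=P[y0:y1,x0:x1,2]>.030
    v,u=np.nonzero(m);c=((u.min()+u.max())/2,(v.min()+v.max())/2);print(n,m.sum(),c,ray(n,[c],.043)[0],"ext",u.min(),u.max(),v.min(),v.max(),P[m].min(0),P[m].max(0))
E
```

```text
top 176 (np.float64(276.0), np.float64(162.5)) [0.6175 0.1363 0.043 ] ext 267 285 154 171 [0.213  0.1062 0.031 ] [0.6407 0.166  1.2504]
side 201 (np.float64(245.5), np.float64(196.0)) [0.6187 0.1304 0.043 ] ext 234 257 184 208 [-0.0555  0.0553  0.0301] [0.6506 0.9044 0.8578]
```

```bash
python3 - <<'E'
from h import *
np.set_printoptions(precision=4,suppress=True)
for n,f,b in(("top","top0",(260,292,146,178)),("side","side6",(226,260,182,216))):
    im=cv2.imread(f"pics/{f}.png");P=pts(n,np.load(f"{f}.npy"));x0,x1,y0,y1=b
    hs=cv2.cvtColor(im,cv2.COLOR_BGR2HSV)
    m=np.zeros((420,560),np.uint8);q=P[y0:y1,x0:x1,2];m[y0:y1,x0:x1]=(q>.030)&(q<.075)&(hs[y0:y1,x0:x1,1]>120)
    k,l,st,ce=cv2.connectedComponentsWithStats(m);i=1+st[1:,4].argmax();x,y,w,h,a=st[i];c=(x+(w-1)/2,y+(h-1)/2)
    print(n,st[i],c,ce[i],ray(n,[c],.043)[0],ray(n,[ce[i]],.043)[0],P[l==i].min(0),P[l==i].max(0))
E
```

```text
top [267 154  14  16 171] (np.float64(273.5), np.float64(161.5)) [273.3918 161.538 ] [0.6209 0.1446 0.043 ] [0.6207 0.145  0.043 ] [0.5969 0.1231 0.031 ] [0.6407 0.166  0.07  ]
side [234 190  16  16 190] (np.float64(241.5), np.float64(197.5)) [241.7368 197.6211] [0.6242 0.1436 0.043 ] [0.6232 0.1436 0.043 ] [0.5982 0.1255 0.0301] [0.6425 0.1692 0.0669]
```

```bash
python3 -m inch '.05 .001 -.002 0 0 0 0;.05 .002 -.004 0 0 0 0;.05 .002 -.004 0 0 0 0;.05 0 -.0015 .003 0 0 0;.05 0 0 .006 0 0 0;.05 0 0 .009 0 0 0;.05 0 0 .01 0 0 0;.05 0 0 .01 0 0 0;.05 0 0 .008 0 0 0;.05 0 0 .004 0 0 0;.05 0 0 0 0 0 0;.05 0 0 0 0 0 0' && python3 look.py 7 && python3 - <<'E'
from h import *
b=cv2.imread('pics/side7.png')[110:260,190:390];cv2.imwrite('pics/c7.png',cv2.resize(b,(800,600)))
E
```

```text
clock: 11.88
tool_pos: [0.5101, 0.1457, 0.0904]
eef_rot: [1.0, -0.0, -0.0, 0.0]
contact_force: [-0.5, 0.9, -1.0]
opening: 0.527
finger_force: 5.9
[0.51  0.146 0.09 ] yaw -0.000389408758273107
side -0.14 6 z [0.096 0.099 0.1  ] t [0.    0.014]
side -0.12 34 z [0.091 0.101 0.109] t [-0.006  0.046]
side -0.1 61 z [0.091 0.105 0.109] t [-0.006  0.014]
side -0.08 61 z [0.09  0.103 0.11 ] t [-0.013  0.017]
side -0.06 75 z [0.089 0.098 0.109] t [-0.018  0.018]
side -0.04 92 z [0.09  0.101 0.163] t [-0.027  0.047]
side -0.02 74 z [0.09  0.101 0.146] t [-0.023  0.047]
side -0.0 18 z [0.088 0.091 0.109] t [-0.025 -0.016]
side 0.08 31 z [0.095 0.103 0.11 ] t [-0.037  0.036]
side 0.1 61 z [0.09  0.101 0.11 ] t [-0.036  0.037]
side 0.12 71 z [0.092 0.101 0.111] t [-0.037  0.038]
side 0.14 18 z [0.092 0.1   0.107] t [-0.037  0.037]
```

View pics/c7.png

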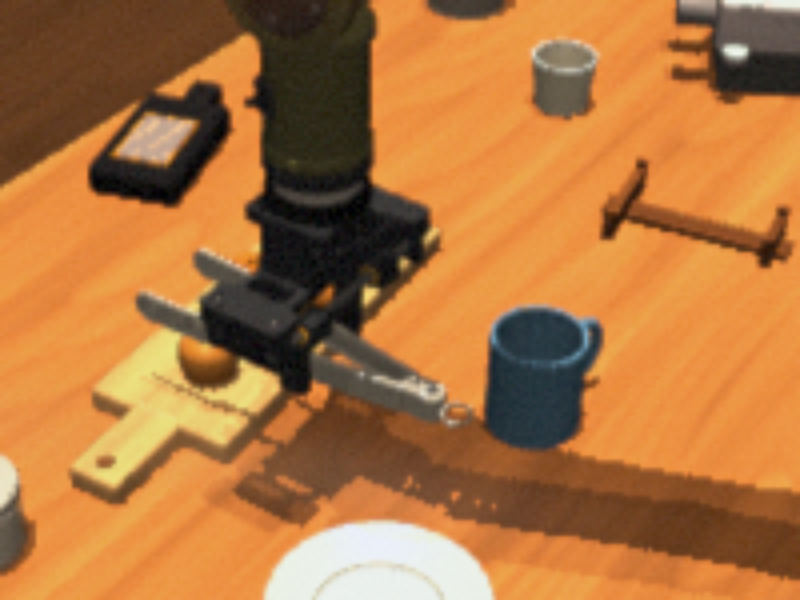

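The side view shows the tips straddling the roll at about (208,355) in the crop, and the mug is clear. I'll descend the remaining 56 mm.

```bash
python3 -m inch '.05 0 .001 .003 0 0 0;.05 0 0 .006 0 0 0;.05 0 0 .008 0 0 0;.05 0 0 .008 0 0 0;.05 0 0 .008 0 0 0;.05 0 0 .008 0 0 0;.05 0 0 .007 0 0 0;.05 0 0 .005 0 0 0;.05 0 0 .003 0 0 0;.05 0 0 0 0 0 0;.05 0 0 0 0 0 0;.05 0 0 0 0 0 0' && python3 look.py 8|grep -v side\ -;  python3 - <<'E'
from h import *
b=cv2.imread('pics/side8.png')[140:240,200:335];cv2.imwrite('pics/c8.png',cv2.resize(b,(800,592)))
E
```

```text
clock: 12.98
tool_pos: [0.5105, 0.1449, 0.035]
eef_rot: [1.0, -0.0, 0.0, -0.0]
contact_force: [-1.1, 0.3, -1.5]
opening: 0.526
finger_force: 5.9
[0.51  0.145 0.035] yaw -0.0002394791527391098
side 0.02 3 z [0.129 0.132 0.132] t [0.044 0.045]
side 0.08 34 z [0.038 0.048 0.055] t [-0.033  0.037]
side 0.1 57 z [0.035 0.047 0.055] t [-0.036  0.038]
side 0.12 49 z [0.036 0.049 0.057] t [-0.037  0.038]
side 0.14 16 z [0.036 0.045 0.051] t [-0.037  0.036]
```

View pics/c8.png

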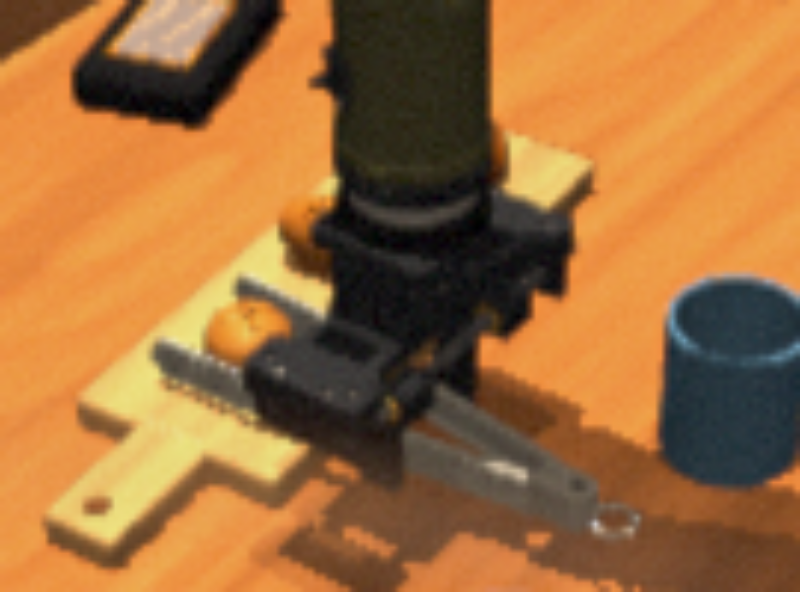

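The roll at about (248,333) sits between the tip plates with room on both sides. I'll close gently.

```bash
python3 -m inch '.03 0 0 .001 0 0 0;.0 0 0 .001 0 0 0;-.04 0 0 0 0 0 0;-.08 0 0 0 0 0 0;-.12 0 0 0 0 0 0;-.16 0 0 0 0 0 0;-.2 0 0 0 0 0 0;-.3 0 0 0 0 0 0;-.3 0 0 0 0 0 0;-.3 0 0 0 0 0 0;-.3 0 0 0 0 0 0' 14; python3 -m inch '-.3 0 0 0 0 0 0;-.3 0 0 0 0 0 0;-.3 0 0 0 0 0 0' 22;python3 -m inch '-.3 0 0 0 0 0 0;-.3 0 0 0 0 0 0;-.3 0 0 0 0 0 0' 30
```

```text
clock: 14.0
tool_pos: [0.5102, 0.1449, 0.0327]
eef_rot: [1.0, -0.0, 0.0, 0.0]
contact_force: [0.0, -0.1, -0.0]
opening: 0.437
finger_force: 13.9
clock: 14.25
tool_pos: [0.5103, 0.1449, 0.0327]
eef_rot: [1.0, -0.0, 0.0, 0.0]
contact_force: [0.3, -0.8, -2.3]
opening: 0.43
finger_force: 21.9
clock: 14.5
tool_pos: [0.5103, 0.1449, 0.0327]
eef_rot: [1.0, -0.0, 0.0, 0.0]
contact_force: [0.5, 0.5, -1.9]
opening: 0.429
finger_force: 29.9
```

The force rises at a width of about 38 mm, so the tips are on the roll. I'll lift slowly.

```bash
python3 -m inch '-.3 0 0 -.001 0 0 0;-.3 0 0 -.002 0 0 0;-.3 0 0 -.003 0 0 0;-.3 0 0 -.004 0 0 0;-.3 0 0 -.005 0 0 0;-.3 0 0 -.006 0 0 0;-.3 0 0 -.007 0 0 0;-.3 0 0 -.008 0 0 0;-.3 0 0 -.008 0 0 0;-.3 0 0 -.008 0 0 0;-.3 0 0 -.008 0 0 0;-.3 0 0 -.008 0 0 0;-.3 0 0 -.008 0 0 0;-.3 0 0 -.007 0 0 0;-.3 0 0 -.006 0 0 0;-.3 0 0 -.005 0 0 0;-.3 0 0 -.003 0 0 0;-.3 0 0 -.002 0 0 0;-.3 0 0 0 0 0 0;-.3 0 0 0 0 0 0' && python3 look.py 9;  python3 - <<'E'
from h import *
b=cv2.imread('pics/side9.png')[100:240,190:375];cv2.imwrite('pics/c9.png',cv2.resize(b,(792,600)))
E
```

```text
clock: 16.17
tool_pos: [0.5101, 0.1449, 0.1315]
eef_rot: [1.0, -0.0, -0.0, 0.0]
contact_force: [-0.2, 0.2, -1.1]
opening: 0.428
finger_force: 29.9
[0.51  0.145 0.132] yaw -0.0001583101792391811
side -0.14 7 z [0.141 0.142 0.143] t [-0.008  0.013]
side -0.12 39 z [0.137 0.142 0.15 ] t [-0.009  0.014]
side -0.1 62 z [0.135 0.148 0.152] t [-0.009  0.012]
side -0.08 60 z [0.134 0.144 0.152] t [-0.012  0.014]
side -0.06 72 z [0.132 0.142 0.15 ] t [-0.014  0.018]
side -0.04 101 z [0.133 0.146 0.203] t [-0.024  0.049]
side -0.02 77 z [0.13  0.142 0.176] t [-0.019  0.048]
side -0.0 19 z [0.127 0.131 0.156] t [-0.023  0.044]
side 0.08 18 z [0.129 0.139 0.146] t [0.025 0.029]
side 0.1 42 z [0.132 0.144 0.151] t [-0.027  0.029]
side 0.12 41 z [0.13  0.142 0.151] t [-0.026  0.03 ]
side 0.14 13 z [0.135 0.141 0.149] t [-0.026  0.028]
```

View pics/c9.png

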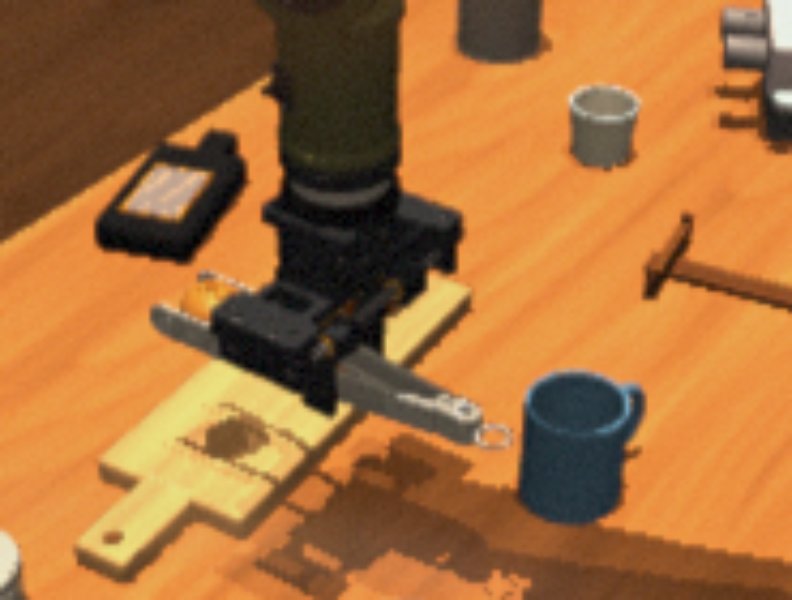

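The roll is held in level tongs, clear of the board. Now I'll measure the plate centre and plan the carry.

```bash
python3 - <<'E'
from h import *
np.set_printoptions(precision=4,suppress=True)
im=cv2.imread("pics/top0.png");hs=cv2.cvtColor(im,cv2.COLOR_BGR2HSV)
m=np.zeros((420,560),np.uint8);m[205:270,203:268]=255*((hs[205:270,203:268,1]<90)&(hs[205:270,203:268,2]>90))
m=cv2.morphologyEx(m,cv2.MORPH_CLOSE,np.ones((5,5)))
c=max(cv2.findContours(m,0,2)[0],key=cv2.contourArea);e=cv2.fitEllipse(c);print(e,ray("top",[e[0]],.017))
p=ray("top",[e[0]],.017)[0]
s=get_state();o=s["tool_pos"];print(s["q"])
for yaw in(-.6,-.785,-1.):
    t=np.array([p[0]-.111*np.cos(yaw),p[1]-.111*np.sin(yaw),.116]);d=t-o
    print(yaw,t,np.hypot(*t[:2]),"tool",d@[np.cos(yaw),np.sin(yaw),0],d@[np.sin(yaw),-np.cos(yaw),0],-d[2])
E
```

```text
((235.0072021484375, 237.07093811035156), (48.07023239135742, 49.05604553222656), 58.60799026489258) [[0.3721 0.2659 0.017 ]]
[-0.4338  0.7551  0.1167  1.9631 -0.1906  0.4344 -1.7463]
-0.6 [0.2805 0.3285 0.116 ] 0.43198555923704907 tool -0.2931712384597612 -0.02203791386044603 0.015385087348110213
-0.785 [0.2936 0.3443 0.116 ] 0.45248933352419796 tool -0.29411651196512206 0.011847903401484427 0.015385087348110213
-1.0 [0.3121 0.3593 0.116 ] 0.4759158073228786 tool -0.28737278985795994 0.05064255885126164 0.015385087348110213
```

With q7 limited, yaw −0.785 would run out of range. Yaw +2.2 fits, with the TCP near (0.44, 0.18). I'll rotate in place first.

```bash
python3 -m inch '-.3 0 0 0 0 0 -.02;-.3 0 0 0 0 0 -.04;-.3 0 0 0 0 0 -.06;-.3 0 0 0 0 0 -.075;-.3 0 0 0 0 0 -.075;-.3 0 0 0 0 0 -.075;-.3 0 0 0 0 0 -.075;-.3 0 0 0 0 0 -.075;-.3 0 0 0 0 0 -.075;-.3 0 0 0 0 0 -.075;-.3 0 0 0 0 0 -.075;-.3 0 0 0 0 0 -.075;-.3 0 0 0 0 0 -.075;-.3 0 0 0 0 0 -.075;-.3 0 0 0 0 0 -.075;-.3 0 0 0 0 0 -.075;-.3 0 0 0 0 0 -.075;-.3 0 0 0 0 0 -.075;-.3 0 0 0 0 0 -.075;-.3 0 0 0 0 0 -.075'; python3 -m inch '-.3 0 0 0 0 0 -.075;-.3 0 0 0 0 0 -.075;-.3 0 0 0 0 0 -.075;-.3 0 0 0 0 0 -.075;-.3 0 0 0 0 0 -.075;-.3 0 0 0 0 0 -.075;-.3 0 0 0 0 0 -.075;-.3 0 0 0 0 0 -.075;-.3 0 0 0 0 0 -.075;-.3 0 0 0 0 0 -.06;-.3 0 0 0 0 0 -.04;-.3 0 0 0 0 0 -.02;-.3 0 0 0 0 0 0;-.3 0 0 0 0 0 0' ; python3 - <<'E'
from h import *
s=get_state();o=s["tool_pos"];x=R.from_quat(s["eef_rot"]).as_matrix();yaw=np.arctan2(x[1,0],x[0,0])
p=np.array([.373,.267,0]);t=p-.111*x[:,0];t[2]=.116;print(s["q"].round(3),o,yaw,t,"tool",(x.T@(t-o)).round(4))
E
```

```text
clock: 17.93
tool_pos: [0.5103, 0.1447, 0.1316]
eef_rot: [0.765, 0.644, -0.0, 0.0]
contact_force: [-0.4, -0.1, -1.9]
opening: 0.427
finger_force: 29.9
clock: 19.1
tool_pos: [0.5103, 0.1447, 0.1316]
eef_rot: [0.458, 0.889, -0.0, 0.0]
contact_force: [-0.5, -0.7, -1.2]
opening: 0.427
finger_force: 29.9
[-0.097  0.779 -0.445  1.945  0.612  0.554 -0.343] [0.51029996 0.14472014 0.13162987] 2.1893867765330044 [0.4373675  0.17656867 0.116     ] tool [ 0.0682 -0.0409  0.0156]
```

```bash
python3 -m inch '-.3 .002 -.001 0 0 0 0;-.3 .005 -.003 .001 0 0 0;-.3 .008 -.005 .002 0 0 0;-.3 .01 -.006 .002 0 0 0;-.3 .011 -.007 .003 0 0 0;-.3 .011 -.007 .003 0 0 0;-.3 .009 -.005 .002 0 0 0;-.3 .007 -.004 .0015 0 0 0;-.3 .004 -.002 .001 0 0 0;-.3 .001 -.001 0 0 0 0;-.3 0 0 0 0 0 0;-.3 0 0 0 0 0 0;-.3 0 0 0 0 0 0'; python3 look.py 10; python3 - <<'E'
from h import *
np.set_printoptions(precision=4,suppress=True)
x=R.from_quat(get_state()["eef_rot"]).as_matrix();print("tip mid",get_state()["tool_pos"]+.111*x[:,0])
b=cv2.imread('pics/side10.png');P=pts("side",np.load("side10.npy"));hs=cv2.cvtColor(b,cv2.COLOR_BGR2HSV)
m=(np.hypot(P[...,0]-.373,P[...,1]-.267)<.06)&(P[...,2]>.09)&(P[...,2]<.18)&(hs[...,1]>120)&(hs[...,0]<25)
print("roll",m.sum(),P[m].min(0),P[m].max(0),P[m].mean(0))
cv2.imwrite('pics/c10.png',cv2.resize(b[110:330,160:450],(790,600)))
E
```

```text
clock: 20.18
tool_pos: [0.438, 0.1762, 0.1163]
eef_rot: [0.459, 0.889, 0.0, 0.0]
contact_force: [0.3, -0.4, -1.8]
opening: 0.428
finger_force: 29.9
[0.438 0.176 0.116] yaw 2.188730097384892
top 0.02 37 z [0.02  0.134 0.193] t [-0.024  0.049]
top 0.04 51 z [0.112 0.131 0.136] t [-0.049  0.027]
top 0.06 45 z [0.114 0.133 0.137] t [-0.026  0.026]
top 0.08 40 z [0.115 0.133 0.137] t [-0.028  0.028]
top 0.1 25 z [0.125 0.135 0.138] t [-0.027  0.027]
top 0.12 49 z [0.115 0.133 0.137] t [-0.029  0.028]
top 0.14 15 z [0.123 0.131 0.135] t [-0.027  0.028]
side -0.08 11 z [0.116 0.12  0.12 ] t [-0.012  0.006]
side -0.06 12 z [0.118 0.136 0.137] t [-0.012  0.011]
side -0.04 23 z [0.114 0.135 0.194] t [-0.048  0.013]
side -0.02 33 z [0.115 0.134 0.181] t [-0.042  0.018]
side -0.0 47 z [0.113 0.135 0.212] t [-0.049  0.047]
side 0.02 107 z [0.132 0.185 0.193] t [-0.05   0.047]
side 0.04 36 z [0.113 0.133 0.136] t [-0.026  0.048]
side 0.06 34 z [0.112 0.133 0.135] t [-0.026  0.024]
side 0.08 25 z [0.128 0.135 0.137] t [-0.029  0.026]
side 0.1 24 z [0.128 0.134 0.136] t [-0.028  0.026]
side 0.12 33 z [0.111 0.133 0.136] t [-0.028  0.025]
side 0.14 20 z [0.12  0.128 0.134] t [-0.028  0.025]
tip mid [0.3736 0.2667 0.1162]
roll 272 [0.3509 0.2485 0.1121] [0.3965 0.2927 0.1492] [0.3693 0.2774 0.1355]
```

View pics/c10.png

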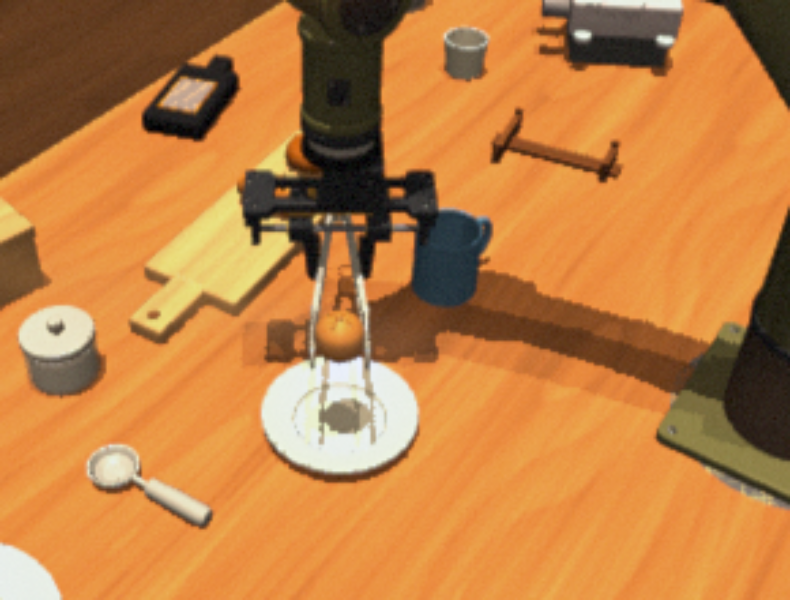

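The roll is held in the tongs over the plate's middle, with its shadow central on the plate. Its underside is at about 0.106 m and the bystanders are in place. I'll settle and hand in.

```bash
python3 -m inch '-.3 0 0 0 0 0 0;-.3 0 0 0 0 0 0;-.3 0 0 0 0 0 0;-.3 0 0 0 0 0 0;-.3 0 0 0 0 0 0;-.3 0 0 0 0 0 0' && python3 -c "
from plant import r
print(r.finish_job())"
```

```text
clock: 20.78
tool_pos: [0.4374, 0.1765, 0.1162]
eef_rot: [0.458, 0.889, -0.0, 0.0]
contact_force: [0.5, 0.4, -0.3]
opening: 0.43
finger_force: 29.9
the job is handed in; nothing more can be done
None
```

Job handed in at 20.8 s (no verdict returned): the tongs hold the round roll steady over the middle of the small plate, its underside about 10 cm up; the tongs slipped on the first lift, so I set them back on the rest and re-gripped nearer the rivet.

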